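# Set the beaker and slide the funnel plate out over it

### The arm

A 6-joint arm with a two-finger parallel gripper is mounted at the origin on a cart in front of the work surface, level with it; the furniture and walls round the work are solid. World frame = base frame: x ahead of the robot, y to its left, z up, the work surface at z = 0. Lengths are in m, angles in rad, forces in N, time in s.
With the tool pointing down it reaches from about 0.25 to 0.775 m from the base axis. Payload 8.9 kg.
Tool frame: the origin (TCP) lies at the very end of the fingers, on their centre line; the grasp point (between the pads) lies 19 mm behind it; z points along the fingers, y is the line along which they close (so a half turn about z gives the same grasp; the last joint's range is limited). The gripper opens to 85 mm and grips with 20 to 120 N. Pads are 22 mm wide; open, the fingers measure 114 mm over their backs; the gripper's body (76 mm by 85 mm) begins 54 mm behind the grasp point. The pads swing forward as they close: fully open they stand 13 mm farther back than shut.
Start: joints at [1.063, 0.291, -0.153, 1.127, 0, 1.431], TCP at [0.189, 0.49, 0.231] pointing down, gripper open.
Joint ranges: [-2.52, 2.52], [-0.91, 1.74], [-1.3, 1.37], [-1.96, 2.02], [-1.52, 1.47], [-3.14, 3.14]. Speed limits (rad/s): [2.22, 2.22, 2.79, 3.14, 3.14, 3.14].

### API

Orientations are given as [roll, pitch, yaw] about the fixed x, y, z axes, in that order (R = Rz(yaw) Ry(pitch) Rx(roll)).
In Python, from cell import env, cams, job_done gives the robot as it stands.
- The arm moves only by the tool apply_moves, never from a script. Its argument "plan" is a list of rows, each an object of numbers: "dx", "dy", "dz": the shift along the tool's x, y, z scaled (see below); "rx", "ry", "rz": the turn, a rotation vector about the tool's x, y, z scaled (see below); "fingers": the opening, from 0 (shut) to 1 (fully open). A call has 1 to 20 rows; each row is the pose to reach, as a shift and turn from the pose commanded when the call began, along the tool's axes at that moment, turning the shorter way round; what a row does not reach only later rows make up. The controller multiplies each number of a shift by 0.8 m and each number of a turn by 360 degrees. A row lasts 1/10 s, in which the tool goes at most 50 mm and 8.59 degrees, less where a joint would pass 70% of its speed; a pose out of reach is approached as far as the arm can. A call with a number of a shift or a turn outside -1 to 1 is refused whole. A call with a gripper value outside its range is refused whole. The fingers move at their own pace and stop on an object; "force" is the grip in N (left out, the last holds). Time passes only in rows, so rows that repeat a pose let the fingers close. It gives the time, the measured TCP pose, the force, the opening and the grip force at its end, in the units of the state.
- env.get_state(): the state, without advancing time (a new reading comes with each control period).
- cams.grab_frame(name): name is "side" or "top"; returns a dict with "pixels" (400x640x3 uint8, red, green, blue), "fx", "fy", "cx", "cy" (pixels), "rvec" (rotation vector, rad) and "tvec" (3), from world to camera coordinates, as OpenCV has them. Camera axes: x right, y down, z forward; pixel columns grow to the right and rows downward; lengths in m; the calibration is good to about 2 mm. A picture is of the moment at which its call begins. There is no depth.
- job_done(): hands the job in; it is judged then, once.
The state is a dict: "time_s": time; "joint_pos": joint angles; "joint_vel": joint speeds; "tau": joint torques, N m; "ee_pos": TCP position; "ee_rot": TCP orientation; "force": force on the tool from outside, world axes, zero at the start; "wrist_torque": the same for the moment, N m; "grip_width": finger opening in m; "grip_force": force on a finger pad.
Only numpy, scipy, OpenCV 4.12 (cv2) and the standard library are available. Lean on these libraries where they do the work, as an engineer would, in place of code of your own. Each camera call takes 0.05 s, during which the arm holds its last target. There are 200 camera calls.

### The job

Get the filtration stand ready: first set the small beaker upright inside the red ring on the stand's foot. Then take the metal funnel plate by its black rib and slide it straight out along the deck, without lifting it, until the red line across it is flush with the deck's front edge and its hole is over the beaker. It is then past its balance point, so finish while still holding the rib: keep the plate flat on the deck, do not let go, and leave the bottle, tip box and tube alone.

Things in the scene. Friction and masses are not known exactly. Their poses are not given: they have to be found in the camera images.
- stand_edge (a point): Stand: a fixed blue deck 215 x 120 mm, 10 mm thick, on four steel posts over a grey foot plate 400 x 120 x 6 mm. This point is the middle of the deck's front edge, at the height of its top face (90 mm above the bench). Its x axis points level outward, from the deck toward the ring; y runs along the edge, z up. The deck reaches from x = -215 mm to 0; the foot plate from x = -220 to +180 mm.
- ring_spot (a point): Centre of the red ring (72 mm outside, 62 mm inside diameter) printed on the foot plate, on the foot plate's top face 6 mm above the bench, 115 mm outward of the deck's edge. Axes as the stand's. There the beaker is to stand.
- beaker_center (a point): Small clear plastic beaker, 48 mm across the rim and a little less at its foot, 60 mm high, open at the top. Point on its axis, half-way up (30 mm above its underside); z is its axis. It starts upright on the bench and can be pinched across its body from above.
- beaker: The same beaker; origin at the centre of its underside.
- plate: Loose aluminium funnel plate, 240 mm long (x), 90 mm wide (y), 8 mm thick, about 0.4 kg (varies), lying on the deck. Origin at the centre of its underside; its x axis points toward the end with the hole (outward), z up. Its balance point is within 15 mm of its centre, so with the red line at the deck's edge it tips off unless it is held.
- plate_line (a point): Middle of the red line painted across the plate (3 mm wide, also down its sides), on the plate's underside, 30 mm behind the plate's centre (x = -30 mm). Axes as the plate's. At the start it lies 120 to 150 mm inward of the deck's edge.
- plate_rib (a point): Black rib for gripping, standing on the plate near its rear end (x = -90 mm, that is 60 mm behind the red line): 12 mm thick along the plate's x, 60 mm long along its y, 40 mm high above the plate's top face, so its top is 48 mm above the plate's underside. Point at the rib's centre, half-way up (28 mm above the plate's underside). Axes as the plate's.
- plate_hole (a point): Centre of the funnel hole (30 mm) at the plate's top face, in a dark steel collar 44 mm across and 5 mm high, at x = +85 mm of the plate.
- stain_bottle: Glass bottle with black cap and violet contents, 50 mm across, 85 mm high; a bystander. Origin at the centre of its underside.
- tips: Yellow box of pipette tips with clear lid, 90 x 122 x 61 mm; a bystander. Origin at the centre of its underside.
- tube: Capped conical tube with blue cap, 112 mm long, 34 mm across, lying on the bench; a bystander. Origin at its pointed end on its axis; its z axis runs along it to the cap.
Mind the look-alikes: they are no part of the job. Leave any turquoise or yellow look-alike of the beaker alone.

How it is judged:
On the way, in this order (a step that is already met when the one before it is completed fails the run):
1. the beaker stands upright in the red ring on the stand's foot, let go (horizontal distance between beaker_center and ring_spot below 0.012 m and z of beaker_center in the frame of ring_spot between 0.024 and 0.036 m and angle between beaker_center's own z axis and vertical below 0.1 rad and contact force between the fingers and beaker below 0.1 N), for 0.3 s.
2. the plate is slid out flat until its red line is at the deck's edge, held (x of plate_line in the frame of stand_edge between -0.005 and 0.005 m and y of plate_line in the frame of stand_edge between -0.012 and 0.012 m and z of plate_line in the frame of stand_edge between -0.004 and 0.005 m and angle between the x axis of plate_line and the x axis of stand_edge, either way round below 0.08 rad and angle between plate_line's own z axis and vertical below 0.05 rad and contact force between the fingers and plate above 1 N and contact force between beaker and plate below 0.1 N), for 0.2 s.
At the end, for the whole second after the job is handed in: Fingers still hold the plate (over 1 N), at rest, flat (5 mm, 0.05 rad), red line within 5 mm of the deck edge, 12 mm sideways and 0.08 rad of square; the beaker stands upright, let go, on the foot plate within 12 mm of the ring centre, clear of the plate (all of step 1 and all of step 2 and linear speed of each of plate, beaker below 0.02 m/s); the arm keeps its last pose, push and grip.
It fails at once if the plate is lifted off the deck, tips or falls (z of plate_line in the frame of stand_edge above 0.015 m or z of plate_line in the frame of stand_edge below -0.02 m or angle between plate_line's own z axis and vertical above 0.12 rad).
It fails at once if the beaker is knocked over (angle between beaker_center's own z axis and vertical above 0.8 rad).
It fails at once if the bottle, tip box or tube is moved (distance of any of stain_bottle, tips, tube from where it was at the start of the episode above 0.03 m).
It also fails if it takes over 58 s, if anything falls off the work surface, if the arm or the gripper's body presses on something with over 40 N, if the wrist force passes 120 N, or if a joint passes its speed limit or range.

## Working session

There is one attempt and no reset: what is moved stays moved. The work goes in short steps, Python scripts to look and compute and a tool call to move; the robot and the scene stay as the last step left them, time stands still between calls to the robot, and variables do not carry over. Pictures are saved under pics/ and viewed, at most 10 in all, crops included, and the job is handed in when it is done.

Besides the shell and the picture viewer there is one more tool, called as a command line: name --argument value ..., lists and objects as JSON in quotes. apply_moves: Moves the arm, as the interface text tells. Its arguments: {"type":"object","properties":{"plan":{"type":"array","items":{"type":"object","properties":{"dx":{"type":"number"},"dy":{"type":"number"},"dz":{"type":"number"},"rx":{"type":"number"},"ry":{"type":"number"},"rz":{"type":"number"},"fingers":{"type":"number"}}}},"force":{"type":"number"}},"required":["plan"]}

```bash
mkdir -p pics; cat > h.py <<'E'
import numpy as np, cv2
from cell import env, cams, job_done
def grab(n,save=None):
    f=cams.grab_frame(n)
    f['K']=np.array([[f['fx'],0,f['cx']],[0,f['fy'],f['cy']],[0,0,1]]);f['R']=cv2.Rodrigues(np.array(f['rvec'],float))[0];f['t']=np.array(f['tvec'],float)
    if save: cv2.imwrite('pics/'+save,f['pixels'][:,:,::-1])
    return f
def ray(f,u,v):
    c=-f['R'].T@f['t']; d=f['R'].T@np.linalg.inv(f['K'])@np.array([u,v,1.]); return c,d
def onz(f,u,v,z):
    c,d=ray(f,u,v); return c+d*(z-c[2])/d[2]
def proj(f,p):
    q=f['K']@(f['R']@np.array(p,float)+f['t']); return q[:2]/q[2]
E
python3 - <<'E'
from h import *
for n in('side','top'):
    f=grab(n,n+'0.png'); print(n,-f['R'].T@f['t'],f['R'][2])
s=env.get_state();print(s['time_s'],s['ee_pos'],s['ee_rot'])
E
```

```text
side [ 0.54819206 -0.96592282  0.83952943] [-0.00777656  0.79063966 -0.61223235]
top [ 0.27319495 -0.00561211  1.45846312] [ 0.17324484  0.01139307 -0.98481289]
0.1 [0.18907021 0.48935515 0.2307809 ] [-3.14041423e+00 -1.48653177e-04  2.77279634e+00]
```

View pics/top0.png

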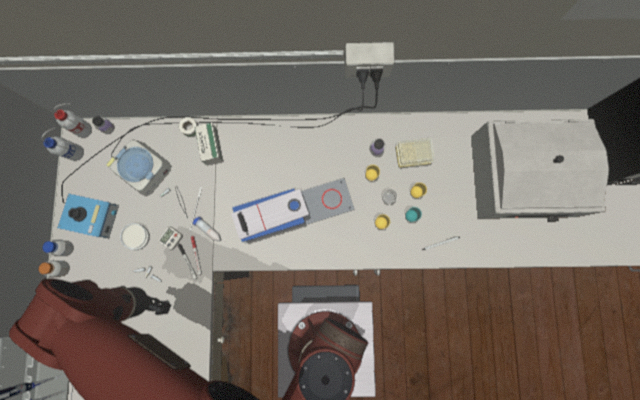

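View pics/side0.png

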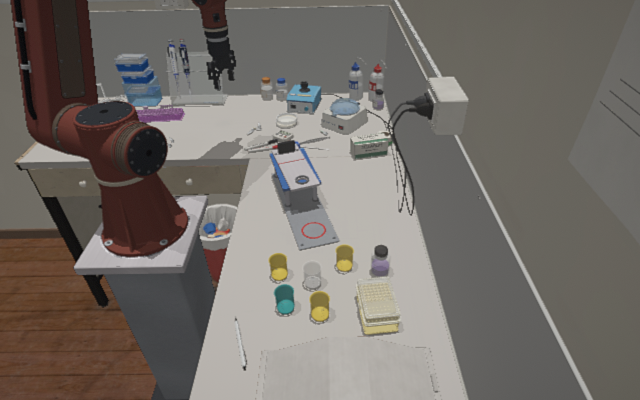

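The top view shows the stand at (235-350, 180-240), the ring at (332,198), and the clear beaker at (389,197). Candidates for the beaker are yellow (372,173), (418,190) and (382,222), turquoise (413,215), and clear (389,197). In the side view, the clear one is at (312,276). I choose the clear one and check it in a crop.

```bash
python3 - <<'E'
from h import *
f=grab('top');g=grab('side')
a=cv2.resize(f['pixels'][160:255,225:430],None,fx=3.9,fy=3.9,interpolation=2)[:300]
a=cv2.resize(f['pixels'][160:250,225:430],(800,351),interpolation=2)
b=cv2.resize(g['pixels'][240:325,255:410],(438,240),interpolation=2)
c=cv2.resize(g['pixels'][135:255,260:350],(180,240),interpolation=2)
c=cv2.copyMakeBorder(np.hstack([b,c]),0,0,0,182,0)
cv2.imwrite('pics/crop1.png',np.vstack([a,c])[:,:,::-1])
for n,F,roi in(('top',f,(225,160,430,250)),('side',g,(250,130,420,330))):
    x0,y0,x1,y1=roi; im=F['pixels'][y0:y1,x0:x1]; h=cv2.cvtColor(im,cv2.COLOR_RGB2HSV)
    H,S,V=cv2.split(h)
    for nm,m in(('red',((H<8)|(H>172))&(S>90)&(V>90)),('blue',(H>100)&(H<125)&(S>130)),('black',V<50),('yel',(H>18)&(H<30)&(S>140)),('teal',(H>80)&(H<95)&(S>130))):
        k,l,st,ce=cv2.connectedComponentsWithStats(m.astype(np.uint8))
        for i in range(1,k):
            if st[i,4]>12:
                r=cv2.minAreaRect(np.argwhere(l==i)[:,::-1].astype(np.float32))
                print(n,nm,st[i,:]+[x0,y0,0,0,0],ce[i]+[x0,y0],np.round(r[1],1),round(r[2],1), np.round(onz(F,*(ce[i]+[x0,y0]),0.006),3))
E
```

```text
top red [322 189  20  20  67] [331.52238806 198.65671642] [19. 19.] 90.0 [ 0.504 -0.03   0.006]
top blue [251 199  14   6  17] [257.17647059 201.29411765] [ 1.  13.9] 70.0 [0.499 0.232 0.006]
top blue [291 202   7   7  25] [293.8  204.88] [4.9 5.7] 45.0 [0.484 0.103 0.006]
top blue [234 204  16   6  28] [241.07142857 206.64285714] [ 1.9 15.8] 71.6 [0.481 0.289 0.006]
top blue [244 219  59  21 138] [277.89130435 227.89130435] [ 3.2 61.3] 71.6 [0.404 0.159 0.006]
top yel [366 170  11  10  79] [371.         174.27848101] [9.4 9.4] 63.4 [ 0.589 -0.172  0.006]
top yel [412 186  10  11  81] [416.41975309 191.35802469] [10.  9.] 90.0 [ 0.525 -0.33   0.006]
top yel [376 217  11  11  80] [380.825  222.3875] [10.6  9.2] 45.0 [ 0.417 -0.2    0.006]
side red [273 145   5   4  15] [274.86666667 146.46666667] [3. 4.] 90.0 [0.351 0.454 0.006]
side red [301 222  25  17  87] [313.18390805 230.25287356] [16. 24.] 90.0 [ 0.506 -0.032  0.006]
side blue [301 149  17  29  50] [307.98 160.24] [32.2  2.2] 59.5 [0.481 0.351 0.006]
side blue [271 154  18  35 147] [279.60544218 174.41496599] [38.   5.4] 63.4 [
[... 198 characters left out ...]
8 0.494 0.006]
side black [278 141  17  12 141] [285.93617021 146.94326241] [ 9.  16.1] 78.7 [0.394 0.449 0.006]
side black [403 160   6  14  17] [405.47058824 167.        ] [13.9  1.5] 68.2 [0.828 0.296 0.006]
side yel [269 254  18  26 292] [278.39041096 267.75      ] [25.5 16.3] 85.6 [ 0.415 -0.18   0.006]
side yel [337 259  15  12 121] [344.25619835 265.14049587] [11. 14.] 90.0 [ 0.591 -0.174  0.006]
side yel [310 292  19   8  30] [319.43333333 294.6       ] [ 7. 18.] 90.0 [ 0.525 -0.273  0.006]
side yel [312 304  16  17 194] [319.12886598 312.89690722] [16. 15.] 90.0 [ 0.525 -0.328  0.006]
side teal [277 299  17  15 165] [285.38181818 306.16363636] [13.1 15.8] 76.0 [ 0.443 -0.307  0.006]
```

View pics/crop1.png

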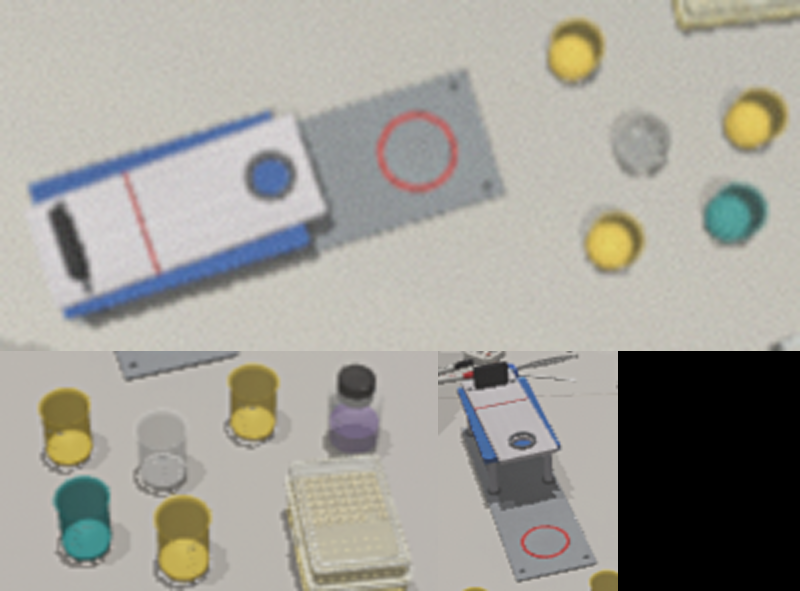

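```bash
python3 - <<'E'
from h import *
f=grab('top');g=grab('side')
T=lambda x,y,z:onz(f,225+x/3.902,160+y/3.9,z)
S=lambda x,y,z:onz(g,255+x*155/438,240+(y-351)*85/240,z)
D=lambda x,y,z:onz(g,260+(x-438)/2,135+(y-351)/2,z)
P=lambda n,p:print(n,np.round(p,4))
P('ring',T(417,151,.006));P('ringS',D(545,541,.006))
P('beakT',T(641,143,.03));P('beakS foot',S(161,470,0.002));P('beakS rim',S(162,427,.06))
P('yelT foot',T(573,57,.002));P('yelS foot',S(252,421,.002))
for n,a,b,z in(('foot',(466,70),(505,193),.006),('line',(125,175),(158,272),.098),('rib',(62,206),(78,288),.138),('plfront',(296,113),(328,212),.098),('plrear',(30,206),(63,306),.098)):
    A,B=T(*a,z),T(*b,z); d=A-B; P(n,[*((A+B)/2),np.linalg.norm(d),np.degrees(np.arctan2(d[1],d[0]))])
A,B=T(30,190,.09),T(273,115,.09);d=B-A;P('deckL',[*A,*B,np.linalg.norm(d),np.degrees(np.arctan2(d[1],d[0]))])
A,B=T(67,314,.09),T(311,242,.09);d=B-A;P('deckR',[*A,*B,np.linalg.norm(d),np.degrees(np.arctan2(d[1],d[0]))])
A,B=T(273,115,.09),T(311,242,.09);P('deckfront',[*((A+B)/2),np.linalg.norm(A-B)])
A,B=D(474,408,.098),D(527,399,.098);P('lineS',[*((A+B)/2),np.linalg.norm(A-B)])
s=env.get_state();print(s['grip_width'])
E
```

```text
ring [ 0.5037 -0.0315  0.006 ]
ringS [ 0.5068 -0.0312  0.006 ]
beakT [ 0.5038 -0.2297  0.03  ]
beakS foot [ 0.5057 -0.2283  0.002 ]
beakS rim [ 0.5087 -0.2297  0.06  ]
yelT foot [ 0.5889 -0.1757  0.002 ]
yelS foot [ 0.5913 -0.1689  0.002 ]
foot [ 5.20900e-01 -9.37000e-02  6.00000e-03  1.17900e-01  1.58365e+01]
line [ 0.4315  0.2029  0.098   0.0873 19.1244]
rib [ 0.4085  0.2549  0.138   0.0687 11.9491]
plfront [ 0.481   0.059   0.098   0.0891 17.1949]
plrear [ 0.4054  0.2824  0.098   0.0894 19.1959]
deckL [  0.4624   0.2992   0.09     0.5236   0.0923   0.09     0.2158 -73.5098]
deckR [ 3.57000e-01  2.65900e-01  9.00000e-02  4.14200e-01  6.08000e-02
  9.00000e-02  2.12900e-01 -7.44056e+01]
deckfront [0.4689 0.0766 0.09   0.1139]
lineS [0.4343 0.2017 0.098  0.0881]
0.08546459019372717
```

Ring ≈ (0.505,-0.031), clear beaker ≈ (0.506,-0.229), rib ≈ (0.41,0.257), stand yaw ≈ -74°, plate yaw ≈ -71°. The sizes check: deck 215, plate 89, ring-to-edge 114 mm. Moving above the beaker, with the fingers closing along 131° between its neighbours.

apply_moves --plan '[{"dx":-0.693,"dy":-0.695,"dz":0,"rz":-0.174,"fingers":1},{"dx":-0.693,"dy":-0.695,"dz":0,"rz":-0.174,"fingers":1},{"dx":-0.693,"dy":-0.695,"dz":0,"rz":-0.174,"fingers":1},{"dx":-0.693,"dy":-0.695,"dz":0,"rz":-0.174,"fingers":1},{"dx":-0.693,"dy":-0.695,"dz":0,"rz":-0.174,"fingers":1},{"dx":-0.693,"dy":-0.695,"dz":0,"rz":-0.174,"fingers":1},{"dx":-0.693,"dy":-0.695,"dz":0,"rz":-0.174,"fingers":1},{"dx":-0.693,"dy":-0.695,"dz":0,"rz":-0.174,"fingers":1},{"dx":-0.693,"dy":-0.695,"dz":0,"rz":-0.174,"fingers":1},{"dx":-0.693,"dy":-0.695,"dz":0,"rz":-0.174,"fingers":1},{"dx":-0.693,"dy":-0.695,"dz":0,"rz":-0.174,"fingers":1},{"dx":-0.693,"dy":-0.695,"dz":0,"rz":-0.174,"fingers":1},{"dx":-0.693,"dy":-0.695,"dz":0,"rz":-0.174,"fingers":1},{"dx":-0.693,"dy":-0.695,"dz":0,"rz":-0.174,"fingers":1},{"dx":-0.693,"dy":-0.695,"dz":0,"rz":-0.174,"fingers":1},{"dx":-0.693,"dy":-0.695,"dz":0,"rz":-0.174,"fingers":1},{"dx":-0.693,"dy":-0.695,"dz":0,"rz":-0.174,"fingers":1},{"dx":-0.693,"dy":-0.695,"dz":0,"rz":-0.174,"fingers":1},{"dx":-0.693,"dy":-0.695,"dz":0,"rz":-0.174,"fingers":1},{"dx":-0.693,"dy":-0.695,"dz":0,"rz":-0.174,"fingers":1}]'

```text
validation failed for argument at $.pl...
```

```bash
cat >> h.py <<'E'
from scipy.spatial.transform import Rotation as Ro
def to(xyz,yaw_deg=None,R=None):
    s=env.get_state(); A=Ro.from_euler('xyz',s['ee_rot'])
    B=A if yaw_deg is None else Ro.from_euler('xyz',[np.pi,0,np.radians(yaw_deg)])
    d=A.inv().apply(np.array(xyz)-s['ee_pos'])
    print('at',np.round(s['ee_pos'],4),np.round(np.degrees(s['ee_rot']),2),'t',s['time_s'],'w',round(s['grip_width'],4),'F',np.round(s['force'],1),s['grip_force'])
    print('shift',np.round(d/.8,4),'turn',np.round(np.degrees((A.inv()*B).as_rotvec())/360,4))
E
python3 -c "
from h import *
to([.506,-.229,.013],221.5)"
```

```text
at [0.1892 0.4896 0.2311] [-1.7998e+02 -1.0000e-02  1.5887e+02] t 0.3 w 0.0855 F [ 0.4  0.7 -0.2] 0.0
shift [-0.6932 -0.695   0.2729] turn [-1.00e-04 -0.00e+00 -1.74e-01]
```

apply_moves --force 40.0 --plan '[{"dx":-0.693,"dy":-0.695,"dz":0.0,"rx":0.0,"ry":0.0,"rz":-0.174,"fingers":1.0},{"dx":-0.693,"dy":-0.695,"dz":0.0,"rx":0.0,"ry":0.0,"rz":-0.174,"fingers":1.0}]'

```text
time_s: 0.5
ee_pos: [0.2271, 0.404, 0.231]
ee_rot: [-3.141, -0.0, 3.059]
force: [0.2, -0.7, 0.9]
grip_width: 0.0859
grip_force: 0.0
```

```bash
python3 -c "
from h import *
to([.506,-.229,.231],221.5)"
```

```text
at [0.2271 0.404  0.231 ] [-179.97   -0.    175.28] t 0.5 w 0.0859 F [ 0.2 -0.7  0.9] 0.0
shift [-4.125e-01 -7.598e-01  3.000e-04] turn [-1.000e-04 -0.000e+00 -1.284e-01]
```

apply_moves --plan '[{"dx":-0.41,"dy":-0.755,"dz":0.0,"rx":0.0,"ry":0.0,"rz":-0.127,"fingers":1.0},{"dx":-0.41,"dy":-0.755,"dz":0.0,"rx":0.0,"ry":0.0,"rz":-0.127,"fingers":1.0},{"dx":-0.41,"dy":-0.755,"dz":0.0,"rx":0.0,"ry":0.0,"rz":-0.127,"fingers":1.0},{"dx":-0.41,"dy":-0.755,"dz":0.0,"rx":0.0,"ry":0.0,"rz":-0.127,"fingers":1.0},{"dx":-0.41,"dy":-0.755,"dz":0.0,"rx":0.0,"ry":0.0,"rz":-0.127,"fingers":1.0},{"dx":-0.41,"dy":-0.755,"dz":0.0,"rx":0.0,"ry":0.0,"rz":-0.127,"fingers":1.0},{"dx":-0.41,"dy":-0.755,"dz":0.0,"rx":0.0,"ry":0.0,"rz":-0.127,"fingers":1.0},{"dx":-0.41,"dy":-0.755,"dz":0.0,"rx":0.0,"ry":0.0,"rz":-0.127,"fingers":1.0},{"dx":-0.41,"dy":-0.755,"dz":0.0,"rx":0.0,"ry":0.0,"rz":-0.127,"fingers":1.0},{"dx":-0.41,"dy":-0.755,"dz":0.0,"rx":0.0,"ry":0.0,"rz":-0.127,"fingers":1.0},{"dx":-0.41,"dy":-0.755,"dz":0.0,"rx":0.0,"ry":0.0,"rz":-0.127,"fingers":1.0},{"dx":-0.41,"dy":-0.755,"dz":0.0,"rx":0.0,"ry":0.0,"rz":-0.127,"fingers":1.0},{"dx":-0.41,"dy":-0.755,"dz":0.0,"rx":0.0,"ry":0.0,"rz":-0.127,"fingers":1.0},{"dx":-0.41,"dy":-0.755,"dz":0.0,"rx":0.0,"ry":0.0,"rz":-0.127,"fingers":1.0},{"dx":-0.41,"dy":-0.755,"dz":0.0,"rx":0.0,"ry":0.0,"rz":-0.127,"fingers":1.0},{"dx":-0.41,"dy":-0.755,"dz":0.0,"rx":0.0,"ry":0.0,"rz":-0.127,"fingers":1.0},{"dx":-0.41,"dy":-0.755,"dz":0.0,"rx":0.0,"ry":0.0,"rz":-0.127,"fingers":1.0}]'

```text
time_s: 2.2
ee_pos: [0.4993, -0.227, 0.2308]
ee_rot: [3.14, -0.0, -2.435]
force: [-0.4, -0.2, -0.0]
grip_width: 0.0852
grip_force: 0.0
```

```bash
python3 -c "
from h import *
f=grab('side');g=grab('top')
cv2.imwrite('pics/s2.png',cv2.resize(f['pixels'][170:320,230:430],(640,480),interpolation=2)[:,:,::-1])
to([.506,-.229,.013],221.5)"
```

```text
at [ 0.4991 -0.2255  0.2313] [ 179.95   -0.   -139.42] t 2.3 w 0.0855 F [-0.2 -0.3 -0.9] 0.0
shift [-0.0038 -0.0092  0.2729] turn [ 0.0001 -0.     -0.0026]
```

View pics/s2.png

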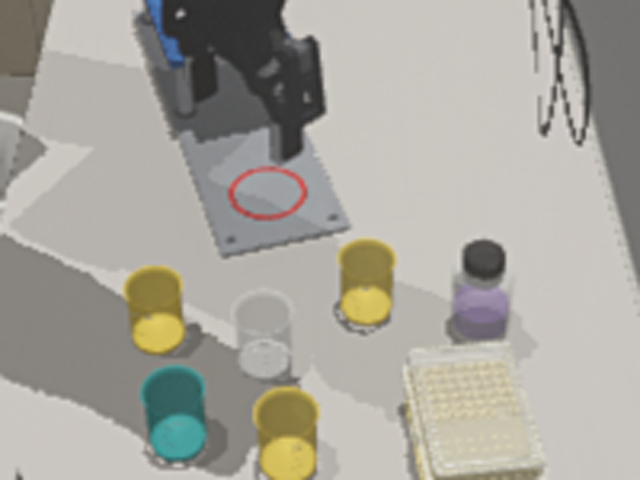

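The clear beaker's foot is at side px (312.5,282), which confirms the estimate, and the gripper is above with the neighbours clear. Descending and gripping.

apply_moves --force 20.0 --plan '[{"dx":-0.004,"dy":-0.009,"dz":0.06,"rz":-0.0026,"fingers":1.0},{"dx":-0.004,"dy":-0.009,"dz":0.1,"rz":-0.0026,"fingers":1.0},{"dx":-0.004,"dy":-0.009,"dz":0.14,"rz":-0.0026,"fingers":1.0},{"dx":-0.004,"dy":-0.009,"dz":0.18,"rz":-0.0026,"fingers":1.0},{"dx":-0.004,"dy":-0.009,"dz":0.22,"rz":-0.0026,"fingers":1.0},{"dx":-0.004,"dy":-0.009,"dz":0.25,"rz":-0.0026,"fingers":1.0},{"dx":-0.004,"dy":-0.009,"dz":0.27,"rz":-0.0026,"fingers":1.0},{"dx":-0.004,"dy":-0.009,"dz":0.27,"rz":-0.0026,"fingers":1.0},{"dx":-0.004,"dy":-0.009,"dz":0.27,"rz":-0.0026,"fingers":0.4},{"dx":-0.004,"dy":-0.009,"dz":0.27,"rz":-0.0026,"fingers":0.4},{"dx":-0.004,"dy":-0.009,"dz":0.27,"rz":-0.0026,"fingers":0.4},{"dx":-0.004,"dy":-0.009,"dz":0.27,"rz":-0.0026,"fingers":0.4},{"dx":-0.004,"dy":-0.009,"dz":0.27,"rz":-0.0026,"fingers":0.4},{"dx":-0.004,"dy":-0.009,"dz":0.27,"rz":-0.0026,"fingers":0.4},{"dx":-0.004,"dy":-0.009,"dz":0.27,"rz":-0.0026,"fingers":0.4}]'

```text
validation failed for argument at $.pl...
```

```bash
python3 -c "
from h import *
to([.505,-.0313,.10],221.5)"
```

```text
at [ 0.4991 -0.2255  0.2313] [ 179.95   -0.   -139.42] t 2.3 w 0.0855 F [-0.2 -0.3 -0.9] 0.0
shift [-0.1636  0.1794  0.1643] turn [ 0.0001 -0.     -0.0026]
```

So every field is required in each row.

apply_moves --force 20.0 --plan '[{"dx":-0.004,"dy":-0.009,"dz":0.06,"rx":0.0,"ry":0.0,"rz":-0.003,"fingers":1.0},{"dx":-0.004,"dy":-0.009,"dz":0.1,"rx":0.0,"ry":0.0,"rz":-0.003,"fingers":1.0},{"dx":-0.004,"dy":-0.009,"dz":0.14,"rx":0.0,"ry":0.0,"rz":-0.003,"fingers":1.0},{"dx":-0.004,"dy":-0.009,"dz":0.18,"rx":0.0,"ry":0.0,"rz":-0.003,"fingers":1.0},{"dx":-0.004,"dy":-0.009,"dz":0.22,"rx":0.0,"ry":0.0,"rz":-0.003,"fingers":1.0},{"dx":-0.004,"dy":-0.009,"dz":0.25,"rx":0.0,"ry":0.0,"rz":-0.003,"fingers":1.0},{"dx":-0.004,"dy":-0.009,"dz":0.27,"rx":0.0,"ry":0.0,"rz":-0.003,"fingers":1.0},{"dx":-0.004,"dy":-0.009,"dz":0.27,"rx":0.0,"ry":0.0,"rz":-0.003,"fingers":1.0},{"dx":-0.004,"dy":-0.009,"dz":0.27,"rx":0.0,"ry":0.0,"rz":-0.003,"fingers":0.4},{"dx":-0.004,"dy":-0.009,"dz":0.27,"rx":0.0,"ry":0.0,"rz":-0.003,"fingers":0.4},{"dx":-0.004,"dy":-0.009,"dz":0.27,"rx":0.0,"ry":0.0,"rz":-0.003,"fingers":0.4},{"dx":-0.004,"dy":-0.009,"dz":0.27,"rx":0.0,"ry":0.0,"rz":-0.003,"fingers":0.4},{"dx":-0.004,"dy":-0.009,"dz":0.27,"rx":0.0,"ry":0.0,"rz":-0.003,"fingers":0.4},{"dx":-0.004,"dy":-0.009,"dz":0.27,"rx":0.0,"ry":0.0,"rz":-0.003,"fingers":0.4},{"dx":-0.004,"dy":-0.009,"dz":0.27,"rx":0.0,"ry":0.0,"rz":-0.003,"fingers":0.4}]'

```text
time_s: 3.8
ee_pos: [0.5073, -0.2299, 0.0167]
ee_rot: [-3.14, 0.001, -2.415]
force: [-0.7, 1.9, 7.3]
grip_width: 0.0466
grip_force: 19.4
```

```bash
python3 -c "
from h import *
to([.505,-.0313,.10],221.5)"
```

```text
at [ 0.5073 -0.2299  0.0167] [-1.7992e+02  5.0000e-02 -1.3835e+02] t 3.8 w 0.0466 F [-0.7  1.9  7.3] 19.40553833337617
shift [-0.1629  0.1872 -0.1042] turn [-0.0002  0.0001  0.0004]
```

apply_moves --force 20.0 --plan '[{"dx":0.0,"dy":0.0,"dz":-0.04,"rx":0.0,"ry":0.0,"rz":0.0,"fingers":0.4},{"dx":0.0,"dy":0.0,"dz":-0.08,"rx":0.0,"ry":0.0,"rz":0.0,"fingers":0.4},{"dx":0.0,"dy":0.0,"dz":-0.105,"rx":0.0,"ry":0.0,"rz":0.0,"fingers":0.4},{"dx":-0.025,"dy":0.03,"dz":-0.105,"rx":0.0,"ry":0.0,"rz":0.0,"fingers":0.4},{"dx":-0.06,"dy":0.07,"dz":-0.105,"rx":0.0,"ry":0.0,"rz":0.0,"fingers":0.4},{"dx":-0.095,"dy":0.11,"dz":-0.105,"rx":0.0,"ry":0.0,"rz":0.0,"fingers":0.4},{"dx":-0.13,"dy":0.15,"dz":-0.105,"rx":0.0,"ry":0.0,"rz":0.0,"fingers":0.4},{"dx":-0.155,"dy":0.178,"dz":-0.09,"rx":0.0,"ry":0.0,"rz":0.0,"fingers":0.4},{"dx":-0.163,"dy":0.187,"dz":-0.06,"rx":0.0,"ry":0.0,"rz":0.0,"fingers":0.4},{"dx":-0.163,"dy":0.187,"dz":-0.04,"rx":0.0,"ry":0.0,"rz":0.0,"fingers":0.4},{"dx":-0.163,"dy":0.187,"dz":-0.02,"rx":0.0,"ry":0.0,"rz":0.0,"fingers":0.4},{"dx":-0.163,"dy":0.187,"dz":-0.02,"rx":0.0,"ry":0.0,"rz":0.0,"fingers":0.4}]'

```text
time_s: 5.0
ee_pos: [0.5035, -0.0309, 0.0304]
ee_rot: [3.14, -0.001, -2.415]
force: [-0.2, 0.0, -0.2]
grip_width: 0.0468
grip_force: 20.9
```

```bash
python3 -c "
from h import *
f=grab('side');g=grab('top')
a=cv2.resize(f['pixels'][180:280,260:370],(440,400),interpolation=2)
b=cv2.resize(g['pixels'][160:250,290:370],(356,400),interpolation=2)
cv2.imwrite('pics/s3.png',np.hstack([a,b])[:,:,::-1])
to([.505,-.0313,.024],221.5)"
```

```text
at [ 0.5048 -0.0314  0.032 ] [-1.7999e+02  1.0000e-02 -1.3837e+02] t 5.1 w 0.0467 F [-0.6  0.  -0.6] 20.93146097860881
shift [-0.0002 -0.0001  0.01  ] turn [-0.      0.      0.0004]
```

View pics/s3.png

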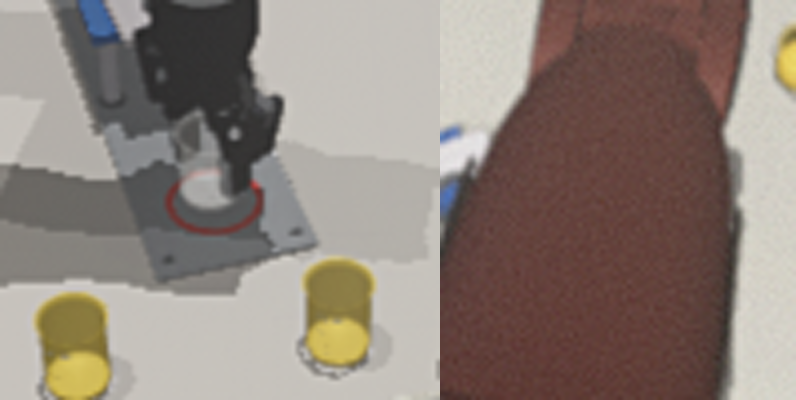

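The beaker hovers about 10 mm over the ring, about 3 mm off toward -x. The foot is at (209,188) and the ring at (214,201) in the crop. Nudge, lower, open and rise.

apply_moves --force 20.0 --plan '[{"dx":-0.002,"dy":-0.002,"dz":0.005,"rx":0.0,"ry":0.0,"rz":0.0,"fingers":0.4},{"dx":-0.002,"dy":-0.002,"dz":0.01,"rx":0.0,"ry":0.0,"rz":0.0,"fingers":0.4},{"dx":-0.002,"dy":-0.002,"dz":0.012,"rx":0.0,"ry":0.0,"rz":0.0,"fingers":0.4},{"dx":-0.002,"dy":-0.002,"dz":0.012,"rx":0.0,"ry":0.0,"rz":0.0,"fingers":0.4},{"dx":-0.002,"dy":-0.002,"dz":0.012,"rx":0.0,"ry":0.0,"rz":0.0,"fingers":1.0},{"dx":-0.002,"dy":-0.002,"dz":0.012,"rx":0.0,"ry":0.0,"rz":0.0,"fingers":1.0},{"dx":-0.002,"dy":-0.002,"dz":0.012,"rx":0.0,"ry":0.0,"rz":0.0,"fingers":1.0},{"dx":-0.002,"dy":-0.002,"dz":0.012,"rx":0.0,"ry":0.0,"rz":0.0,"fingers":1.0},{"dx":-0.002,"dy":-0.002,"dz":0.012,"rx":0.0,"ry":0.0,"rz":0.0,"fingers":1.0},{"dx":-0.002,"dy":-0.002,"dz":-0.02,"rx":0.0,"ry":0.0,"rz":0.0,"fingers":1.0},{"dx":-0.002,"dy":-0.002,"dz":-0.05,"rx":0.0,"ry":0.0,"rz":0.0,"fingers":1.0},{"dx":-0.002,"dy":-0.002,"dz":-0.1,"rx":0.0,"ry":0.0,"rz":0.0,"fingers":1.0},{"dx":-0.002,"dy":-0.002,"dz":-0.15,"rx":0.0,"ry":0.0,"rz":0.0,"fingers":1.0},{"dx":-0.002,"dy":-0.002,"dz":-0.2,"rx":0.0,"ry":0.0,"rz":0.0,"fingers":1.0},{"dx":-0.002,"dy":-0.002,"dz":-0.235,"rx":0.0,"ry":0.0,"rz":0.0,"fingers":1.0},{"dx":-0.002,"dy":-0.002,"dz":-0.235,"rx":0.0,"ry":0.0,"rz":0.0,"fingers":1.0}]'

```text
time_s: 6.7
ee_pos: [0.5091, -0.0318, 0.2233]
ee_rot: [-3.136, 0.004, -2.415]
force: [0.2, 0.5, -0.8]
grip_width: 0.0851
grip_force: 0.0
```

```bash
python3 -c "
from h import *
to([.411,.257,.22],198.5)"
```

```text
at [ 0.5091 -0.0318  0.2233] [-179.69    0.23 -138.36] t 6.7 w 0.0851 F [ 0.2  0.5 -0.8] 0.0
shift [-0.1483  0.3513  0.0028] turn [-0.0007  0.0008  0.0643]
```

apply_moves --force 20.0 --plan '[{"dx":-0.148,"dy":0.351,"dz":0.0,"rx":0.0,"ry":0.0,"rz":0.0643,"fingers":1.0},{"dx":-0.148,"dy":0.351,"dz":0.0,"rx":0.0,"ry":0.0,"rz":0.0643,"fingers":1.0},{"dx":-0.148,"dy":0.351,"dz":0.0,"rx":0.0,"ry":0.0,"rz":0.0643,"fingers":1.0},{"dx":-0.148,"dy":0.351,"dz":0.0,"rx":0.0,"ry":0.0,"rz":0.0643,"fingers":1.0},{"dx":-0.148,"dy":0.351,"dz":0.0,"rx":0.0,"ry":0.0,"rz":0.0643,"fingers":1.0},{"dx":-0.148,"dy":0.351,"dz":0.0,"rx":0.0,"ry":0.0,"rz":0.0643,"fingers":1.0},{"dx":-0.148,"dy":0.351,"dz":0.0,"rx":0.0,"ry":0.0,"rz":0.0643,"fingers":1.0},{"dx":-0.148,"dy":0.351,"dz":0.0,"rx":0.0,"ry":0.0,"rz":0.0643,"fingers":1.0},{"dx":-0.148,"dy":0.351,"dz":0.0,"rx":0.0,"ry":0.0,"rz":0.0643,"fingers":1.0}]'

```text
time_s: 7.6
ee_pos: [0.4085, 0.2568, 0.2187]
ee_rot: [-3.141, -0.001, -2.818]
force: [-0.2, 0.2, 0.3]
grip_width: 0.0856
grip_force: 0.0
```

```bash
python3 -c "
from h import *
f=grab('side');g=grab('top')
a=cv2.resize(f['pixels'][120:250,255:355],(400,520),interpolation=2)
b=cv2.resize(g['pixels'][150:280,260:360],(400,520),interpolation=2)
cv2.imwrite('pics/s4.png',np.hstack([a,b])[:,:,::-1])
to([.411,.257,.106],198.5)"
```

```text
at [0.4091 0.2561 0.219 ] [-1.7998e+02 -4.0000e-02 -1.6158e+02] t 7.7 w 0.0857 F [-0.6 -0.5 -0.2] 0.0
shift [-0.0027  0.0004  0.1413] turn [-0.0001 -0.0001 -0.0002]
```

View pics/s4.png

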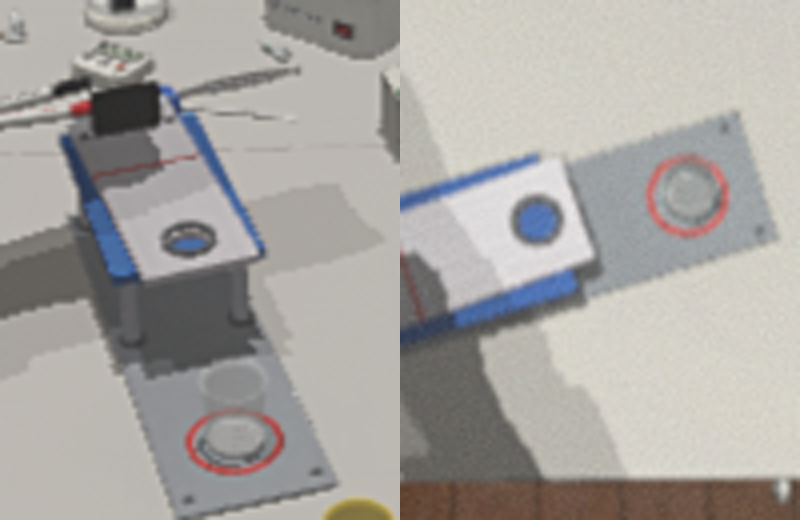

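The beaker stands upright and centred in the ring: side crop foot (234,437), ring (236,441); top crop (690,193) against ring (688,195). The rib is black at (93-160, 85-135) in the side crop. A quick second fix of the rib and edge follows.

```bash
python3 - <<'E'
from h import *
f=grab('side');g=grab('top')
P=lambda n,p:print(n,np.round(p,4))
D=lambda x,y,z:onz(f,255+x/4,120+y/4,z)
T=lambda x,y,z:onz(g,260+(x-400)/4,150+y/4,z)
A,B=D(96,135,.098),D(160,127,.098);d=B-A;P('ribfrontbottom',[*(A+B)/2,np.linalg.norm(d),np.degrees(np.arctan2(d[1],d[0]))])
A,B=D(92,92,.138),D(158,84,.138);d=B-A;P('ribtop',[*(A+B)/2,np.linalg.norm(d),np.degrees(np.arctan2(d[1],d[0]))])
A,B=D(93,176,.098),D(197,155,.098);d=B-A;P('lineS',[*(A+B)/2,np.linalg.norm(d),np.degrees(np.arctan2(d[1],d[0]))])
A,B=T(540,155,.09),T(578,292,.09);d=A-B;P('deckfrontT',[*(A+B)/2,np.linalg.norm(d),np.degrees(np.arctan2(d[1],d[0]))])
A=T(537,219,.103);P('collarT',A);A=D(189,239,.103);P('collarS',A)
A,B=T(736,112,.006),T(777,238,.006);d=A-B;P('footfront',[*(A+B)/2,np.linalg.norm(d),np.degrees(np.arctan2(d[1],d[0]))])
P('ringT',T(688,195,.006));P('beakT',T(690,193,.03))
E
```

```text
ribfrontbottom [ 0.4169  0.2549  0.098   0.054  11.7784]
ribtop [ 0.4171  0.2568  0.138   0.0547 11.7976]
lineS [ 0.4344  0.201   0.098   0.0877 19.2552]
deckfrontT [ 0.4686  0.0768  0.09    0.119  14.9688]
collarT [0.4704 0.094  0.103 ]
collarS [0.4741 0.0888 0.103 ]
footfront [ 5.20800e-01 -9.26000e-02  6.00000e-03  1.18000e-01  1.62811e+01]
ringT [ 0.5036 -0.032   0.006 ]
beakT [ 0.5015 -0.0333  0.03  ]
```

```bash
python3 - <<'E'
from h import *
g=grab('top');f=grab('side')
im=cv2.imread('pics/top0.png');V=im.max(2).astype(float)
x0,y0,x1,y1=234,206,252,238
w=V[y0:y1,x0:x1]; w=np.clip((120-w),0,None); print(np.round(V[208:236,236:250]).astype(int))
ys,xs=np.mgrid[y0:y1,x0:x1]
pts=np.array([onz(g,x,y,.138)[:2] for x,y in zip(xs.ravel(),ys.ravel())]);W=w.ravel()
c=np.average(pts,axis=0,weights=W);C=np.cov(pts.T,aweights=W);e,v=np.linalg.eigh(C);d=v[:,1]*np.sign(v[0,1])
print('rib',c,np.sqrt(e*12),np.degrees(np.arctan2(d[1],d[0])))
# red line pixels, both
for nm,F,I,roi in(('top',g,im,(250,200,272,236)),('side',f,cv2.imread('pics/side0.png'),(268,150,312,168))):
    a,b,c2,d2=roi;R=I[b:d2,a:c2].astype(float);r=np.clip(R[:,:,2]-R[:,:,:2].max(2)-15,0,None)
    ys,xs=np.mgrid[b:d2,a:c2];pts=np.array([onz(F,x,y,.098)[:2] for x,y in zip(xs.ravel(),ys.ravel())])
    c=np.average(pts,axis=0,weights=r.ravel());e,v=np.linalg.eigh(np.cov(pts.T,aweights=r.ravel()));d=v[:,1]*np.sign(v[0,1])
    print(nm,'line',c,np.sqrt(e*12),np.degrees(np.arctan2(d[1],d[0])))
E
```

```text
[[160 163 160 164 163 166 172 173 174 188 190 197 201 210]
 [165 163 166 170 175 177 190 197 205 205 210 207 213 207]
 [158 168 179 188 187 200 208 209 209 213 211 211 205 211]
 [186 196 191 173 165 177 201 213 214 209 207 209 206 207]
 [203 202 183 141 113 145 188 208 207 209 208 209 211 207]
 [210 180 142  96  82 121 179 206 213 212 213 213 214 210]
 [204 150  93  67  68  95 148 187 211 209 211 213 212 210]
 [200 146  89  65  66  69 103 155 202 214 213 209 212 210]
 [206 165 100  67  67  60  67 121 183 210 214 213 210 212]
 [208 188 118  78  68  60  57 103 174 209 214 209 214 209]
 [213 202 147  81  68  69  56  83 151 199 213 212 212 210]
 [212 208 167 100  68  64  68  65 119 184 212 214 208 208]
 [210 215 190 119  76  65  63  54 100 173 207 209 207 207]
 [210 212 201 141  88  64  69  63  82 149 195 211 210 211]
 [211 212 205 164 101  70  67  64  65 104 160 207 212 209]
 [209 211 209 187 121  68  70  66  67  80 134 194 215 211]
 [208 207 212 204 144  82  70  69  69  60 122 197 213 208]
 [206 210 210 209 169 100  72  66  60  63 113 182 210 211]
 [211 207 214 210 184 121  71  65  66  61  91 152 202 217]
 [214 212 207 214 198 144  82  70  64  54  67 130 195 212]
 [210 210 206 209 208 167  99  72  69  61  64 117 196 212]
 [202 207 207 209 210 186 117  71  64  59  52 108 192 208]
 [203 209 207 208 207 197 142  97  68  57  60  92 168 207]
 [205 206 207 205 208 207 186 150 114  88  83 109 169 200]
 [203 206 209 209 206 209 203 190 176 163 118 121 170 204]
 [201 201 209 209 211 211 210 208 209 192 139 121 152 193]
 [198 201 207 209 205 202 208 208 205 204 160 125 147 191]
 [202 199 206 203 203 205 204 206 208 207 183 164 161 170]]
rib [0.41174551 0.25626038] [0.0131681  0.05943681] 20.860814064355196
top line [0.43045085 0.20345029] [0.00533029 0.08504139] 19.10803280980313
side line [0.42946622 0.20235756] [0.00695601 0.08894486] 18.82863037236898
```

apply_moves --force 60.0 --plan '[{"dx":-0.003,"dy":0.0,"dz":0.05,"rx":0.0,"ry":0.0,"rz":-0.002,"fingers":1.0},{"dx":-0.003,"dy":0.0,"dz":0.09,"rx":0.0,"ry":0.0,"rz":-0.002,"fingers":1.0},{"dx":-0.003,"dy":0.0,"dz":0.12,"rx":0.0,"ry":0.0,"rz":-0.002,"fingers":1.0},{"dx":-0.003,"dy":0.0,"dz":0.142,"rx":0.0,"ry":0.0,"rz":-0.002,"fingers":1.0},{"dx":-0.003,"dy":0.0,"dz":0.142,"rx":0.0,"ry":0.0,"rz":-0.002,"fingers":1.0},{"dx":-0.003,"dy":0.0,"dz":0.142,"rx":0.0,"ry":0.0,"rz":-0.002,"fingers":0.5},{"dx":-0.003,"dy":0.0,"dz":0.142,"rx":0.0,"ry":0.0,"rz":-0.002,"fingers":0.3},{"dx":-0.003,"dy":0.0,"dz":0.142,"rx":0.0,"ry":0.0,"rz":-0.002,"fingers":0.0},{"dx":-0.003,"dy":0.0,"dz":0.142,"rx":0.0,"ry":0.0,"rz":-0.002,"fingers":0.0},{"dx":-0.003,"dy":0.0,"dz":0.142,"rx":0.0,"ry":0.0,"rz":-0.002,"fingers":0.0},{"dx":-0.003,"dy":0.0,"dz":0.142,"rx":0.0,"ry":0.0,"rz":-0.002,"fingers":0.0},{"dx":-0.003,"dy":0.0,"dz":0.142,"rx":0.0,"ry":0.0,"rz":-0.002,"fingers":0.0},{"dx":-0.003,"dy":0.0,"dz":0.142,"rx":0.0,"ry":0.0,"rz":-0.002,"fingers":0.0},{"dx":-0.003,"dy":0.0,"dz":0.142,"rx":0.0,"ry":0.0,"rz":-0.002,"fingers":0.0}]'

```text
time_s: 9.3
ee_pos: [0.4114, 0.2585, 0.1065]
ee_rot: [3.141, 0.001, -2.806]
force: [-2.4, 1.3, 6.0]
grip_width: 0.0112
grip_force: 59.4
```

```bash
python3 -c "
from h import *
f=grab('side');g=grab('top')
a=cv2.resize(f['pixels'][120:250,255:355],(400,520),interpolation=2)
b=cv2.resize(g['pixels'][150:280,230:330],(400,520),interpolation=2)
cv2.imwrite('pics/s5.png',np.hstack([a,b])[:,:,::-1])
to([.445,.166,.106],196)"
```

```text
at [0.4114 0.2585 0.1065] [ 1.7995e+02  7.0000e-02 -1.6077e+02] t 9.4 w 0.011 F [-0.9  2.9  6.5] 59.42669212818146
shift [-0.0016 -0.123   0.0006] turn [0.0002 0.0002 0.009 ]
```

View pics/s5.png

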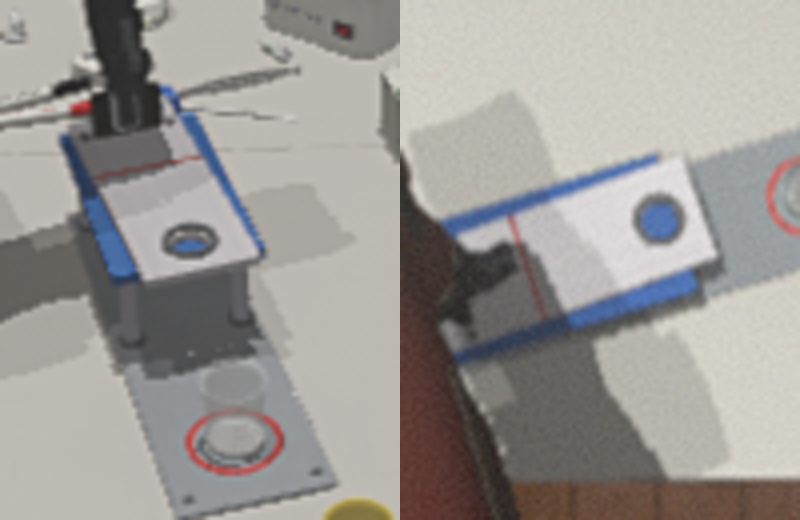

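The rib is gripped (width 11 mm, 59 N), the plate is flat, and the line is at side crop (93-200, 176-155). Slide out most of the way, squaring by 3°.

apply_moves --force 60.0 --plan '[{"dx":0.0,"dy":-0.005,"dz":0.0,"rx":0.0,"ry":0.0,"rz":0.0,"fingers":0.0},{"dx":0.0,"dy":-0.013,"dz":0.0,"rx":0.0,"ry":0.0,"rz":0.001,"fingers":0.0},{"dx":0.0,"dy":-0.023,"dz":0.0,"rx":0.0,"ry":0.0,"rz":0.002,"fingers":0.0},{"dx":0.0,"dy":-0.033,"dz":0.0,"rx":0.0,"ry":0.0,"rz":0.003,"fingers":0.0},{"dx":0.0,"dy":-0.043,"dz":0.0,"rx":0.0,"ry":0.0,"rz":0.004,"fingers":0.0},{"dx":0.0,"dy":-0.053,"dz":0.0,"rx":0.0,"ry":0.0,"rz":0.005,"fingers":0.0},{"dx":0.0,"dy":-0.063,"dz":0.0,"rx":0.0,"ry":0.0,"rz":0.006,"fingers":0.0},{"dx":0.0,"dy":-0.073,"dz":0.0,"rx":0.0,"ry":0.0,"rz":0.007,"fingers":0.0},{"dx":0.0,"dy":-0.083,"dz":0.0,"rx":0.0,"ry":0.0,"rz":0.008,"fingers":0.0},{"dx":0.0,"dy":-0.093,"dz":0.0,"rx":0.0,"ry":0.0,"rz":0.009,"fingers":0.0},{"dx":0.0,"dy":-0.103,"dz":0.0,"rx":0.0,"ry":0.0,"rz":0.009,"fingers":0.0},{"dx":0.0,"dy":-0.113,"dz":0.0,"rx":0.0,"ry":0.0,"rz":0.009,"fingers":0.0},{"dx":0.0,"dy":-0.123,"dz":0.0,"rx":0.0,"ry":0.0,"rz":0.009,"fingers":0.0},{"dx":0.0,"dy":-0.133,"dz":0.0,"rx":0.0,"ry":0.0,"rz":0.009,"fingers":0.0},{"dx":0.0,"dy":-0.141,"dz":0.0,"rx":0.0,"ry":0.0,"rz":0.009,"fingers":0.0},{"dx":0.0,"dy":-0.145,"dz":0.0,"rx":0.0,"ry":0.0,"rz":0.009,"fingers":0.0},{"dx":0.0,"dy":-0.145,"dz":0.0,"rx":0.0,"ry":0.0,"rz":0.009,"fingers":0.0},{"dx":0.0,"dy":-0.145,"dz":0.0,"rx":0.0,"ry":0.0,"rz":0.009,"fingers":0.0}]'

```text
time_s: 11.2
ee_pos: [0.4498, 0.149, 0.1065]
ee_rot: [3.141, 0.002, -2.863]
force: [-1.1, 2.5, 5.6]
grip_width: 0.0109
grip_force: 59.5
```

```bash
python3 -c "
from h import *
f=grab('side');g=grab('top')
a=cv2.resize(f['pixels'][140:260,260:350],(405,540),interpolation=2)
b=cv2.resize(g['pixels'][175:265,240:305],(390,540),interpolation=2)
cv2.imwrite('pics/s6.png',np.hstack([a,b])[:,:,::-1])
to([.454,.1357,.1065],196)"
```

```text
at [0.4498 0.1489 0.1065] [ 1.7995e+02  9.0000e-02 -1.6401e+02] t 11.3 w 0.0111 F [-1.4  2.7  6.5] 59.452714920043945
shift [-0.0005 -0.0174  0.    ] turn [ 0.0001  0.0003 -0.    ]
```

View pics/s6.png

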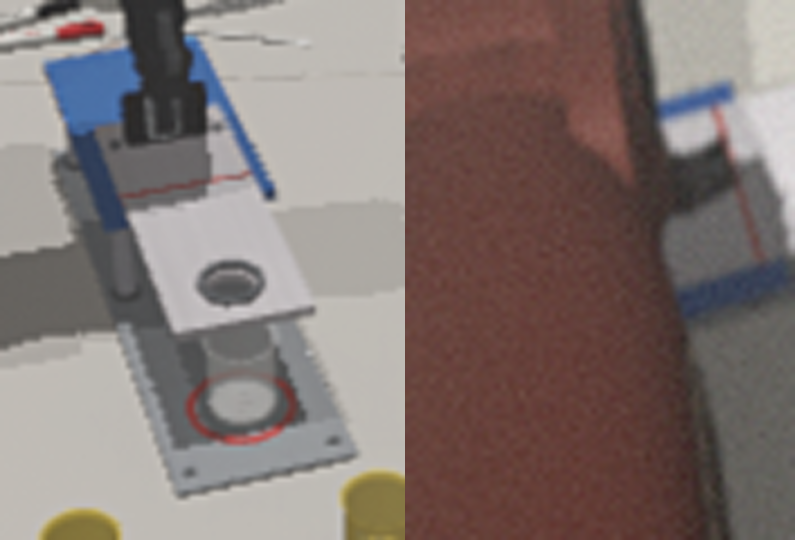

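```bash
python3 - <<'E'
from h import *
f=grab('side');g=grab('top')
b=cv2.resize(g['pixels'][190:230,285:315],(390,520),interpolation=2)
a=cv2.resize(f['pixels'][170:200,275:325],(400,240),interpolation=2)
cv2.imwrite('pics/s7.png',np.hstack([cv2.copyMakeBorder(a,0,280,0,0,0),b])[:,:,::-1])
u=np.array([np.cos(np.radians(-74)),np.sin(np.radians(-74))]);n=np.array([-u[1],u[0]])
P=lambda m,p:print(m,np.round(p[:2],4),'along',np.round(p[:2]@u,4),'lat',np.round(p[:2]@n,4))
D=lambda x,y,z:onz(f,260+x/4.5,140+y/4.5,z)
T=lambda x,y,z:onz(g,240+(x-405)/6,175+y/6,z)
P('lineS l',D(122,197,.098));P('lineS r',D(248,174,.098));P('deckS r',D(271,189,.09));P('deckS l',D(131,228,.09))
P('lineT l',T(718,105,.098));P('lineT r',T(763,262,.098));P('deckT l',T(733,88,.09));P('deckT r',T(788,264,.09))
P('tcp',env.get_state()['ee_pos'])
E
```

```text
lineS l [0.4287 0.0761] along 0.045 lat 0.4331
lineS r [0.5127 0.1005] along 0.0447 lat 0.5206
deckS r [0.5282 0.0938] along 0.0554 lat 0.5336
deckS l [0.4357 0.0518] along 0.0702 lat 0.4331
lineT l [0.5122 0.1011] along 0.044 lat 0.5202
lineT r [0.4248 0.0768] along 0.0433 lat 0.4295
deckT l [0.523  0.0933] along 0.0544 lat 0.5285
deckT r [0.4244 0.0636] along 0.0559 lat 0.4254
tcp [0.4498 0.1489] along -0.0192 lat 0.4734
```

View pics/s7.png

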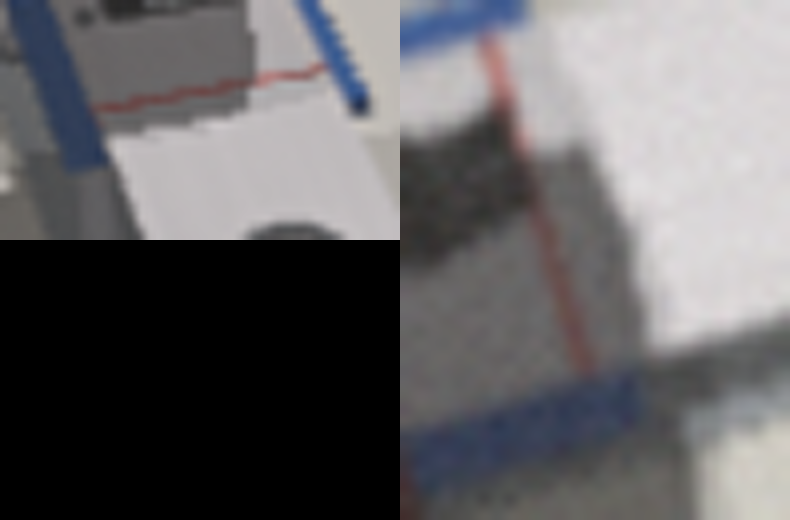

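The side and top crops show the line about 11 mm short of the deck's front edge, square, and about 2-3 mm off sideways. Final slide.

apply_moves --force 60.0 --plan '[{"dx":0.0,"dy":-0.004,"dz":0.0,"rx":0.0,"ry":0.0,"rz":0.0,"fingers":0.0},{"dx":0.001,"dy":-0.008,"dz":0.0,"rx":0.0,"ry":0.0,"rz":0.0,"fingers":0.0},{"dx":0.002,"dy":-0.011,"dz":0.0,"rx":0.0,"ry":0.0,"rz":0.0,"fingers":0.0},{"dx":0.0025,"dy":-0.014,"dz":0.0,"rx":0.0,"ry":0.0,"rz":0.0,"fingers":0.0},{"dx":0.0025,"dy":-0.014,"dz":0.0,"rx":0.0,"ry":0.0,"rz":0.0,"fingers":0.0},{"dx":0.0025,"dy":-0.014,"dz":0.0,"rx":0.0,"ry":0.0,"rz":0.0,"fingers":0.0},{"dx":0.0025,"dy":-0.014,"dz":0.0,"rx":0.0,"ry":0.0,"rz":0.0,"fingers":0.0}]'

```text
time_s: 12.1
ee_pos: [0.4511, 0.1379, 0.1066]
ee_rot: [3.14, 0.002, -2.862]
force: [-0.6, 4.7, 4.0]
grip_width: 0.0109
grip_force: 59.4
```

```bash
python3 -c "
from h import *
f=grab('side');g=grab('top')
b=cv2.resize(g['pixels'][185:230,280:320],(400,450),interpolation=2)
a=cv2.resize(f['pixels'][165:210,275:315],(400,450),interpolation=2)
cv2.imwrite('pics/s8.png',np.hstack([a,b])[:,:,::-1])
to([.454,.1357,.1065],196)"
```

```text
at [0.4511 0.1379 0.1066] [ 1.7992e+02  1.2000e-01 -1.6399e+02] t 12.2 w 0.0113 F [0.3 4.8 5.6] 59.35196042060852
shift [-0.0027 -0.0036  0.0001] turn [0.0002 0.0003 0.    ]
```

View pics/s8.png

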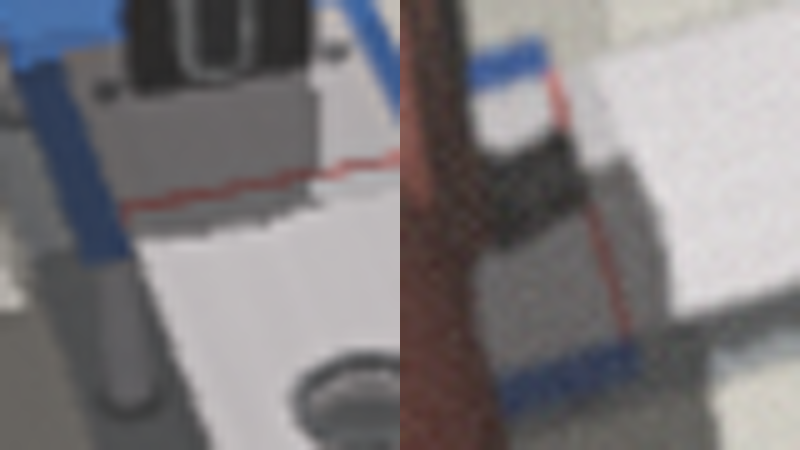

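The line now runs flush with the deck ends: the top crop shows the line at (550,72)/(628,335) and the deck ends at (548,50)/(639,360), within about 1 mm. A 1 mm nudge, a hold, then hand in.

apply_moves --force 60.0 --plan '[{"dx":0.0,"dy":-0.0013,"dz":0.0,"rx":0.0,"ry":0.0,"rz":0.0,"fingers":0.0},{"dx":0.0,"dy":-0.0013,"dz":0.0,"rx":0.0,"ry":0.0,"rz":0.0,"fingers":0.0},{"dx":0.0,"dy":-0.0013,"dz":0.0,"rx":0.0,"ry":0.0,"rz":0.0,"fingers":0.0},{"dx":0.0,"dy":-0.0013,"dz":0.0,"rx":0.0,"ry":0.0,"rz":0.0,"fingers":0.0},{"dx":0.0,"dy":-0.0013,"dz":0.0,"rx":0.0,"ry":0.0,"rz":0.0,"fingers":0.0},{"dx":0.0,"dy":-0.0013,"dz":0.0,"rx":0.0,"ry":0.0,"rz":0.0,"fingers":0.0}]'

```text
time_s: 12.8
ee_pos: [0.4513, 0.1373, 0.1066]
ee_rot: [3.139, 0.002, -2.862]
force: [-1.5, 6.9, 6.7]
grip_width: 0.0112
grip_force: 59.6
```

```bash
python3 -c "
from h import *
to([.454,.1357,.1065],196)
print(job_done())"
```

```text
at [0.4513 0.1373 0.1066] [ 1.7987e+02  1.2000e-01 -1.6398e+02] t 12.8 w 0.0112 F [-1.5  6.9  6.7] 59.60312604904175
shift [-0.0027 -0.0028  0.0001] turn [0.0004 0.0003 0.0001]
the job is handed in; nothing more can be done
None
```

I handed the job in at 12.8 s, with the beaker upright in the red ring and the plate's red line within about 1–2 mm of the deck's front edge by the last picture, still gripped by its rib at about 60 N; the hand-in returned no verdict.

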